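# Fit the comb plate of a pipette hanger and hold its board out over the riser's edge

### The job

Help put the pipette hanger together: lower the T-shaped aluminium plate over the two pins of the dark board lying on the riser, comb pointing out over the riser's edge, until it rests flush on the board, and let go of it. Then slide the board straight out over that edge until the white line across the board is at the edge of the riser, square to it, so that the screws can be put in from below. The front is now too heavy to stay by itself: finish while still holding the board level and flat on the riser by its rear part, with your hand off the plate and the rest of the bench left as it was.

Things in the scene. Friction and masses are not known exactly. Their poses are not given: they have to be found in the camera images.
- riser: Fixed low bench riser: white laminate top 320 (x) x 360 (y) x 18 mm on four aluminium legs, top face 100 mm above the bench. Origin on the bench under the middle of the top, z up. The outer edge, over which the board is slid, is the one at its -y end; outward is its -y direction.
- riser_edge (a point): Middle of the riser's outer (-y) edge, on the top face (100 mm above the bench); its axes are those of the riser, so the edge runs along x and outward is -y.
- board: Loose dark grey board 46 mm wide (x), 260 mm long (y), 15 mm thick, about 0.27 kg, flat on the riser, roughly square to the outer edge. Origin at the centre of its underside; outer end at y = -130 mm, near the riser's edge; rear end at y = +130 mm. Grip it across its width, behind the white line. Where it lies at the start it does not tip when the plate is put on.
- board_mark (a point): Middle of the white line (2 mm wide, across top and sides) on the board's top face, y = +5 mm in the board's frame; axes of the board. With the plate on, the balance point lies 45 to 68 mm outward of this line: at the mark the board tips over the edge unless its rear part is held down with some 2 to 6 N.
- pin_outer (a point): Foot of the outer pin, on the board's top face, y = -95 mm in the board's frame; axes of the board. Both pins are upright steel, 8 mm diameter, 20 mm tall, the last 4 mm tapered.
- pin_inner (a point): Foot of the inner pin, on the board's top face, y = -35 mm in the board's frame; axes of the board.
- plate: Loose T-shaped aluminium plate, 10 mm thick, about 0.28 kg, flat on the bench. Tail 50 mm wide (x), from its end at y = +50 mm to y = -60 mm; then the comb, a cross-bar 150 mm wide (x) to y = -100 mm with three slots open to -y. Origin on the underside, on the centre line midway between the pin holes. Centre of mass at y = -37 mm. Grip it across the tail. Seated, its axes agree with the board's.
- hole_outer (a point): Centre, at the underside, of the plate's pin hole nearer the comb (y = -30 mm; 10 mm diameter, clear through); it belongs on the outer pin. Axes of the plate. Two 6 mm screw holes lie between the pin holes.
- hole_inner (a point): Centre, at the underside, of the plate's pin hole nearer the tail's end (y = +30 mm; 10 mm diameter, clear through); it belongs on the inner pin. Axes of the plate.
- tipbox_riser: Bystander: closed cream tip box 84 x 120 x 73 mm standing on the riser, beside the board's rear, on the side away from the robot. Origin at the centre of its underside.
- reagent: Bystander: small white bottle, 48 mm diameter, 85 mm high, standing on the riser behind the board's rear end. Origin at the centre of its underside.
- jar: Bystander: small brown jar, 38 mm diameter, 45 mm high, on the bench between plate and riser. Origin at the centre of its underside.
- dish: Bystander: white weighing dish, 60 mm diameter, 22 mm high, with the two screws in it, on the bench. Origin at the centre of its underside.
- pipette: Bystander: blue and white single-channel pipette, 265 mm long, 26 mm high, lying on the bench. Origin under its middle.

How it is judged (in metres and radians):
On the way, in this order (a step that is already met when the one before it is completed fails the run):
1. the plate lies flush on the board over both pins, let go, before the board has been slid out (z of plate in the frame of board between 0.012 and 0.0175 m and distance between hole_outer and pin_outer below 0.004 m and distance between hole_inner and pin_inner below 0.004 m and contact force between the fingers and plate below 0.2 N and y of board_mark in the frame of riser_edge above 0.06 m), for 0.3 s.
2. the board has been slid out, level, until its white line is at the riser's edge (y of board_mark in the frame of riser_edge between -0.005 and 0.005 m and angle between board's own z axis and vertical below 0.035 rad), for 0.2 s.
At the end, for the whole second after the job is handed in: Plate flush on the board over both pins (3 mm); white line within 5 mm of the riser's outer edge, board square to it within 4 degrees, level within 2, still, pressing on the riser and held by the fingers (each over 1 N), which do not touch the plate (all of step 2 and angle between the y axis of board and the y axis of riser, either way round below 0.07 rad and z of board_mark in the frame of riser_edge below 0.019 m and contact force between board and riser above 1 N and contact force between the fingers and board above 1 N and contact force between the fingers and plate below 0.2 N and linear speed of board below 0.01 m/s and z of plate in the frame of board between 0.012 and 0.0175 m and distance between hole_outer and pin_outer below 0.004 m and distance between hole_inner and pin_inner below 0.004 m); the arm keeps its last pose, push and grip.
It fails at once if the board tips or falls from the riser (angle between board's own z axis and vertical above 0.2 rad or height (world z) of board below 0.08 m).
It fails at once if the plate is dropped onto the pins: let go over them while still more than 12 mm above its seat (horizontal distance between hole_outer and pin_outer below 0.03 m and horizontal distance between hole_inner and pin_inner below 0.03 m and z of plate in the frame of board above 0.027 m and contact force between the fingers and plate below 0.05 N).
It fails at once if a bystander is moved more than 30 mm or tipped (distance of any of tipbox_riser, jar, reagent, dish, pipette from where it was at the start of the episode above 0.03 m or angle between any of tipbox_riser, jar, reagent, dish, pipette's own z axis and vertical above 0.4 rad).
It also fails if it takes over 53 s, if anything falls off the work surface, if the arm or the gripper's body presses on something with over 40 N, if the wrist force passes 120 N, or if a joint passes its speed limit or range.

### The arm

A 6-joint arm with a two-finger parallel gripper is mounted at the origin on the work surface. World frame = base frame: x ahead of the robot, y to its left, z up, the work surface at z = 0. Lengths are in mm, angles in rad, forces in N, time in s.
With the tool pointing down it reaches from about 300 to 750 mm from the base axis. Payload 8.5 kg.
Tool frame: the origin (TCP) lies on the centre line of the jaws, within the pads' length; the fingertips stand 19 mm ahead of it and the grasp point (between the pads) is the TCP; z points along the fingers, x is the direction in which the jaws open and shut, and the axes are right-handed (so a half turn about z gives the same grasp; the last joint's range is limited). The gripper opens to 85 mm and grips with 20 to 120 N. Pads are 22 mm wide; open, the fingers measure 114 mm over their backs; the gripper's body (76 mm by 85 mm) begins 54 mm behind the grasp point. The pads swing forward as they close: fully open they stand 13 mm farther back than shut.
Start: joints at [-1.418, 0.381, 1.297, -0, 1.464, -0.215], TCP at [197.753, -513.2, 250.322] pointing down, gripper open.
Joint ranges: [-3.11, 3.11], [-0.89, 2.33], [0.22, 2.48], [-1.42, 4.56], [0.17, 2.85], [-2.88, 2.88]. Speed limits (rad/s): [2.39, 2.39, 3.14, 3.14, 3.14, 3.14].

### API

Orientations are given as [roll, pitch, yaw] about the fixed x, y, z axes, in that order (R = Rz(yaw) Ry(pitch) Rx(roll)).
In Python, from bench import bot gives the robot as it stands. Calls block until the motion is done:
- bot.move_ptp(position, orientation): joint-space move of the TCP to a pose.
- bot.servo_line(position, rate=150, rotation=None, stop_force=None): straight line of the TCP; rotation=None keeps the orientation; rate is the mean speed in mm/s. With stop_force (N) it stops when the force on the tool has changed by that much, and returns True; else False.
- bot.movej(angles): joint-space move.
- bot.set_gripper(opening, strength=None): finger opening in mm; strength is the grip in N (None keeps the last); returns when the fingers have stopped.
- bot.pause(seconds).
- bot.inverse_kinematics(position, orientation): joint angles nearest the present ones, or None.
- bot.sense(): the state.
- bot.snapshot(name): name is "scene" or "side" or "wrist"; returns a dict with "pixels" (400x640x3 uint8, red, green, blue), "fovy" (degrees; the focal length in pixels is half the picture's height over the tangent of half this angle, whatever the lens; pixels are square), "cx", "cy" (the principal point, pixels), "extrinsics" (4x4, takes a point from camera to world coordinates). Camera axes: x right, y up, looking along -z (the intrinsics and any distortion apply to the point x, -y, -z); pixel columns grow to the right and rows downward; lengths in mm; the calibration is good to about 2 mm. A picture is of the moment at which its call begins. There is no depth.
A pose or a line that the arm cannot do raises bot.Unreachable and nothing moves.
- bot.sign_off(): hands the job in, once; it reports no verdict.
Trained networks look in the newest picture that a camera, given by its name, has taken for a name from the list of things; names that differ only in an ending like _2 or _b are one class to them, and where a whole thing is asked for, a point or a joint stands for the part that bears it (a point fixed in the world has none). Each returns a list of dicts, best first, with "conf" (0 to 1); they miss things now and then, are a little off and sometimes report something else, mostly with a low value. They report only what shows in the picture. A call takes as long as a camera call.
- bot.find_in(query, camera): "location" ([x, y, z] in mm, in the coordinates of the camera as it stood for that picture, good to about 4 mm: the middle of the surface that is visible of it).
- bot.masks_of(query, camera): "region" (400x640 bool, what is visible of it).
The state is a dict: "time_s": time; "joint_positions": joint angles; "joint_vel": joint speeds; "tau": joint torques, N m; "tcp_pos": TCP position; "tool_rot": TCP orientation; "force": force on the tool from outside, world axes, zero at the start; "moment": the same for the moment, N m; "gripper_width": finger opening in mm.
Only numpy, scipy, OpenCV 4.12 (cv2) and the standard library are available. Lean on these libraries where they do the work, as an engineer would, in place of code of your own. Each camera call takes 0.05 s, during which the arm holds its last target.

## Working session

There is one attempt and no reset: what is moved stays moved. The work goes in short steps, each a Python script; the robot and the scene stay as the last script left them, time stands still between calls to the robot, and variables do not carry over. Pictures are saved under pics/ and viewed, and the job is handed in when it is done.

```bash
ls; mkdir -p pics
cat > h.py <<'E'
import numpy as np, cv2
from bench import bot
def snap(cam,name=None):
    s=bot.snapshot(cam)
    if name: cv2.imwrite(f'pics/{name}.png',cv2.cvtColor(s['pixels'],cv2.COLOR_RGB2BGR))
    return s
def K(s):
    f=200/np.tan(np.radians(s['fovy'])/2); return f,s['cx'],s['cy']
def w2p(s,P):
    P=np.atleast_2d(np.asarray(P,float)); E=np.array(s['extrinsics']); 
    c=(P-E[:3,3])@E[:3,:3]; f,cx,cy=K(s)
    return np.c_[cx+f*c[:,0]/-c[:,2], cy-f*c[:,1]/-c[:,2]]
def p2w(s,uv,z):
    uv=np.atleast_2d(np.asarray(uv,float)); E=np.array(s['extrinsics']); f,cx,cy=K(s)
    d=np.c_[(uv[:,0]-cx)/f,-(uv[:,1]-cy)/f,-np.ones(len(uv))]@E[:3,:3].T
    t=(z-E[2,3])/d[:,2]; return E[:3,3]+d*t[:,None]
def c2w(s,p):
    E=np.array(s['extrinsics']); return E[:3,:3]@np.array(p)+E[:3,3]
E
python3 - <<'E'
from h import *
np.set_printoptions(precision=1,suppress=True)
print(bot.sense())
for c in ['scene','side','wrist']:
    s=snap(c,c+'0'); print(c,[k for k in s],s['fovy'],s['cx'],s['cy']); print(np.array(s['extrinsics']))
    for q in ['riser','board','plate','hole_outer','hole_inner','pin_outer','pin_inner','board_mark','jar','dish','pipette','reagent','tipbox_riser']:
        try:
            r=bot.find_in(q,c); print(q,[(round(d['conf'],2),c2w(s,d['location'])) for d in r[:2]])
        except Exception as e: print(q,e)
E
```

```text
pics
{'time_s': 0.0, 'joint_positions': array([-1.4,  0.4,  1.3,  0. ,  1.5, -0.2]), 'joint_vel': array([ 0., -0.,  0.,  0.,  0.,  0.]), 'tau': array([  0. , -44.8, -23.1,  -0. ,   0. ,  -0. ]), 'tcp_pos': array([ 197.7, -512.9,  249.7]), 'tool_rot': array([-3.1,  0. , -1.2]), 'force': array([-0.1, -0.5,  0.9]), 'moment': array([-0., -0.,  0.]), 'gripper_width': 85.22889637082592}
scene ['pixels', 'fovy', 'cx', 'cy', 'extrinsics'] 56.754748479749736 317.9108965465681 196.99803105637974
[[  -0.4   -0.8    0.5 1121.1]
 [   0.9   -0.3    0.2  247.3]
 [   0.     0.5    0.8  982.1]
 [   0.     0.     0.     1. ]]
riser [(0.46, array([ 446.2, -130. ,   41.6]))]
board [(0.92, array([534.2,  91.6, 114.8])), (0.69, array([ 472.9, -321.7,    9.1]))]
plate [(0.66, array([ 471.8, -321.9,    8. ]))]
hole_outer [(0.73, array([ 472.3, -319.3,    8.6]))]
hole_inner [(0.74, array([ 470.4, -320.4,   10.5]))]
pin_outer [(0.89, array([532.2,  95.6, 114.5])), (0.23, array([706.9, 246.5, 170.1]))]
pin_inner [(0.89, array([538.1,  94.6, 119.2]))]
board_mark [(0.58, array([533.7,  94. , 111.5])), (0.57, arr
[... 907 characters left out ...]
rray([528.4, 108.8, 118.4]))]
board_mark [(0.88, array([527.2, 111.4, 116. ]))]
jar [(0.81, array([ 435.8, -118.2,   34.8]))]
dish [(0.68, array([ 610.1, -143.3,    8.5]))]
pipette [(0.82, array([ 805.8, -185.1,   21. ]))]
reagent [(0.77, array([560.1, 320.6, 153.1]))]
tipbox_riser [(0.86, array([681.3, 276. , 170.8]))]
wrist ['pixels', 'fovy', 'cx', 'cy', 'extrinsics'] 59.13673808359022 317.0780654489807 195.14034248146362
[[   0.4    0.9    0.3  266.9]
 [  -0.9    0.3    0.1 -486. ]
 [  -0.    -0.3    1.   375.1]
 [   0.     0.     0.     1. ]]
riser []
board []
plate []
hole_outer []
hole_inner []
pin_outer []
pin_inner []
board_mark []
jar []
dish []
pipette []
reagent []
tipbox_riser []
```

View pics/scene0.png

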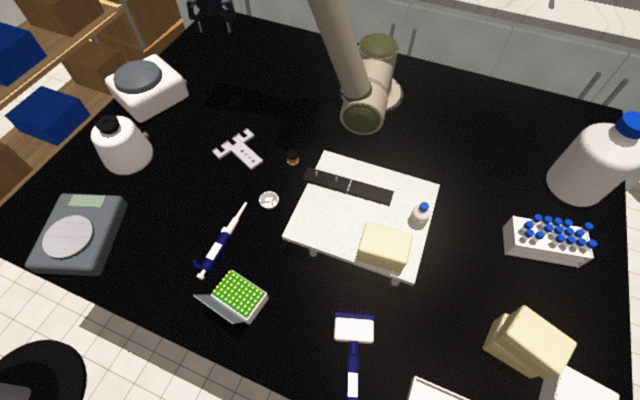

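View pics/side0.png

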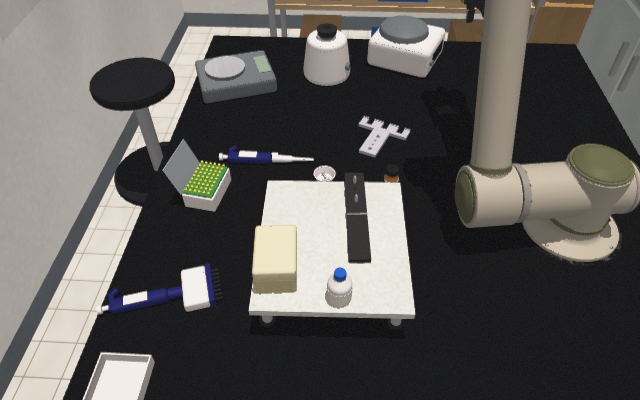

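View pics/wrist0.png

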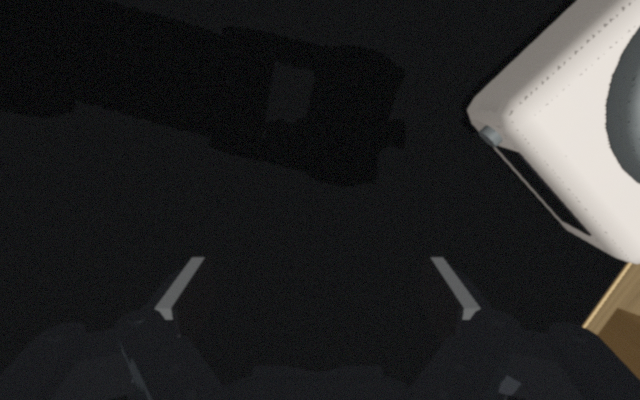

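Run:
```python
from h import *
np.set_printoptions(precision=2,suppress=True)
pi=np.pi
for yaw in (0,pi-1e-3,-pi+1e-3):
  for p in ([469,-310,250],[469,-340,25],[528,20,300],[528,100,130]):
    print(yaw,p,bot.inverse_kinematics(p,[pi,0,yaw]))
bot.move_ptp([469,-300,230],[pi,0,0])
s=snap('wrist','w1'); st=bot.sense(); print(st['time_s'],st['tcp_pos'],st['tool_rot']); print(np.array(s['extrinsics']))
for q in ('plate','hole_outer','hole_inner'):
    r=bot.find_in(q,'wrist'); print(q,[(round(d['conf'],2),c2w(s,d['location'])) for d in r[:2]])
```

```text
0 [469, -310, 250] [-0.79  0.4   1.26 -0.    1.48 -0.79]
0 [469, -340, 25] [-0.83  0.68  1.5  -0.    0.97 -0.83]
0 [528, 20, 300] [-0.19  0.31  1.26 -0.    1.57 -0.19]
0 [528, 100, 130] [-0.03  0.48  1.52 -0.    1.15 -0.03]
3.1405926535897932 [469, -310, 250] [-0.79  0.4   1.26  0.    1.48  2.35]
3.1405926535897932 [469, -340, 25] [-0.83  0.68  1.5   0.    0.97  2.31]
3.1405926535897932 [528, 20, 300] None
3.1405926535897932 [528, 100, 130] None
-3.1405926535897932 [469, -310, 250] [-0.79  0.4   1.26  0.    1.48  2.35]
-3.1405926535897932 [469, -340, 25] [-0.83  0.68  1.5   0.    0.97  2.31]
-3.1405926535897932 [528, 20, 300] None
-3.1405926535897932 [528, 100, 130] None
3.45 [ 468.43 -301.05  230.04] [ 3.14 -0.   -0.  ]
[[   1.      0.      0.    468.01]
 [  -0.      0.96    0.29 -225.71]
 [  -0.     -0.29    0.96  354.81]
 [   0.      0.      0.      1.  ]]
plate [(0.92, array([ 472.81, -320.24,   13.31]))]
hole_outer [(0.79, array([ 468.82, -317.67,   18.27]))]
hole_inner [(0.87, array([ 467.51, -316.29,    9.48]))]
```

View pics/w1.png

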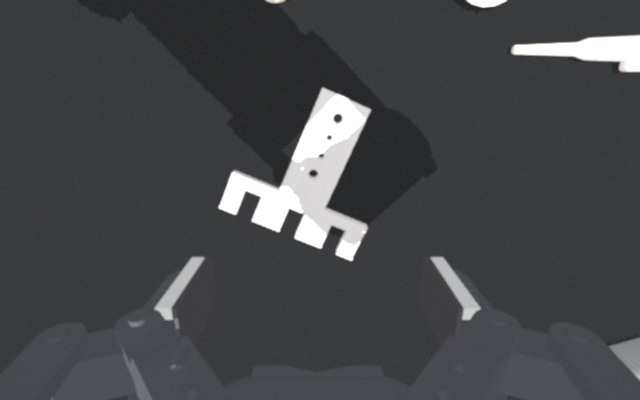

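```bash
cat >> h.py <<'E'
def holes(s,guess,r=12):
    g=cv2.cvtColor(s['pixels'],cv2.COLOR_RGB2GRAY).astype(float); out=[]
    for u,v in guess:
        u0,v0=int(round(u))-r,int(round(v))-r
        p=g[v0:v0+2*r+1,u0:u0+2*r+1]
        out.append((u0,v0,p))
    return out
def Rz(a): c,s=np.cos(a),np.sin(a); return np.array([[c,-s],[s,c]])
E
python3 - <<'E'
from h import *
np.set_printoptions(precision=2,suppress=True)
pi=np.pi
s=snap('wrist')
W=p2w(s,[[338,118],[313,173],[346-24.5,87.5],[369.5,108.5],[232,171],[366,228]],10); print(W)
hi,ho=W[0,:2],W[1,:2]; d=hi-ho; print(np.linalg.norm(d))
print(np.linalg.norm(W[2]-W[3]),np.linalg.norm(W[4]-W[5]))
yaw=np.arctan2(-d[0],d[1]); c=(hi+ho)/2; print('yaw',yaw,'c',c)
t=c+Rz(yaw)@[0,-32]
bot.move_ptp([*t,190],[pi,0,yaw])
s=snap('wrist','w2'); st=bot.sense(); print(st['time_s'],st['tcp_pos'],st['tool_rot']); print(np.array(s['extrinsics']))
print(w2p(s,[[*hi,10],[*ho,10]]))
E
```

```text
[[ 487.81 -254.15   10.  ]
 [ 463.62 -308.25   10.  ]
 [ 471.9  -226.18   10.  ]
 [ 517.62 -245.31   10.  ]
 [ 382.45 -306.15   10.  ]
 [ 519.19 -367.73   10.  ]]
59.26024682248337
49.56201985096535 149.96866203503095
yaw -0.42042616827558993 c [ 475.71 -281.2 ]
4.1667 [ 462.9  -310.71  190.8 ] [ 3.14 -0.   -0.42]
[[   0.91    0.39    0.12  492.3 ]
 [  -0.4     0.87    0.27 -241.98]
 [  -0.     -0.29    0.96  315.12]
 [   0.      0.      0.      1.  ]]
[[318.17 103.08]
 [317.82 172.02]]
```

View pics/w2.png

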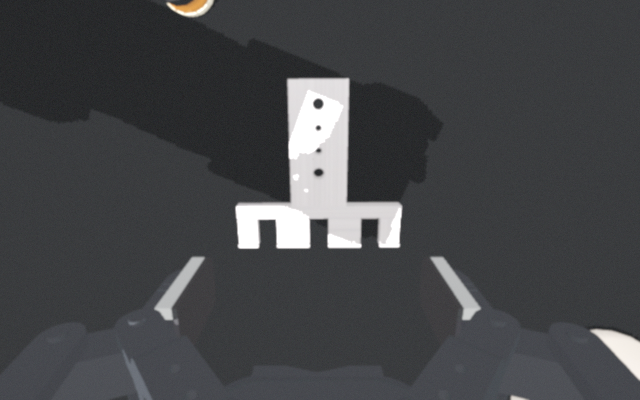

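Run:
```python
from h import *
np.set_printoptions(precision=2,suppress=True)
pi=np.pi
bot.move_ptp([528,20,315],[pi,0,0])
s=snap('wrist','w3'); st=bot.sense(); print(st['time_s'],st['tcp_pos'],st['tool_rot']); print(np.array(s['extrinsics']))
for q in ('pin_outer','pin_inner','board_mark'):
    r=bot.find_in(q,'wrist'); print(q,[(round(d['conf'],2),c2w(s,d['location'])) for d in r[:2]])
s2=snap('side','s3')
```

```text
5.5667 [528.05  18.99 314.46] [ 3.14  0.   -0.  ]
[[  1.    -0.     0.   527.55]
 [  0.     0.96   0.29  94.31]
 [ -0.    -0.29   0.96 439.28]
 [  0.     0.     0.     1.  ]]
pin_outer [(0.58, array([528.48,  76.49, 114.63]))]
pin_inner [(0.65, array([531.38,  74.97, 113.42]))]
board_mark [(0.8, array([530.59,  76.17, 121.42]))]
```

View pics/w3.png

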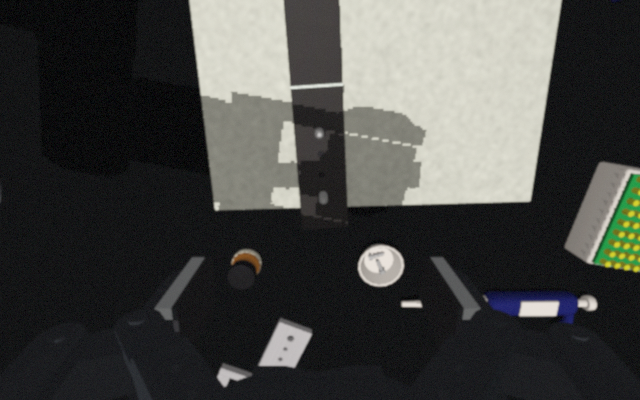

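Run:
```python
import cv2,numpy as np
i=cv2.imread('pics/w3.png')[70:240,270:370]
i=cv2.convertScaleAbs(i,alpha=2.5,beta=0)
a=cv2.resize(i[45:145,25:75],None,fx=7,fy=6,interpolation=cv2.INTER_CUBIC)
b=cv2.resize(i,None,fx=4,fy=3.5,interpolation=cv2.INTER_CUBIC)
a=cv2.resize(a,(350,595)); b=cv2.resize(b,(400,595))
cv2.imwrite('pics/w3z.png',np.hstack([a,b]))
```

```text
(no output)
```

View pics/w3z.png

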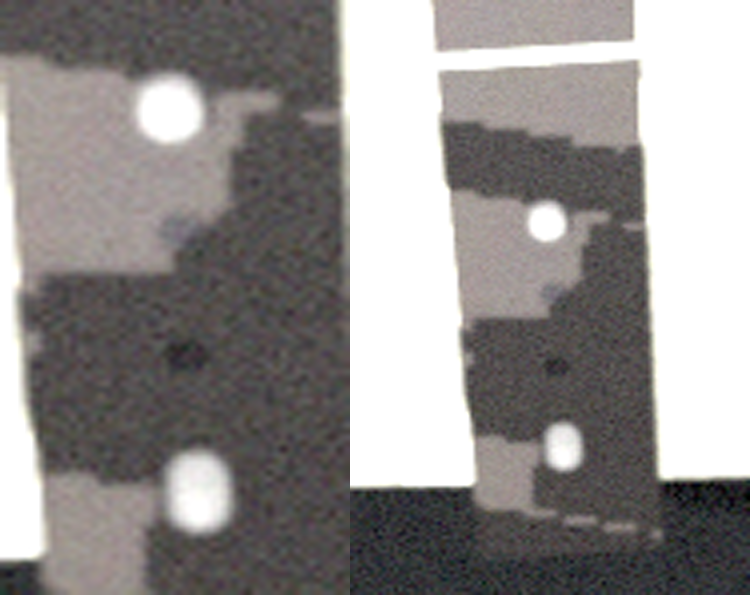

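Run:
```python
from h import *
np.set_printoptions(precision=2,suppress=True)
bot_s=bot.snapshot('wrist'); s=bot_s
g=cv2.cvtColor(s['pixels'],cv2.COLOR_RGB2GRAY).astype(float)
C=[]
for (u,v) in [(319,133),(323,197)]:
    p=g[v-9:v+10,u-9:u+10]; 
    w=np.clip(p-62,0,None); yy,xx=np.mgrid[v-9:v+10,u-9:u+10]
    # connected comp
    n,l,stt,cen=cv2.connectedComponentsWithStats((p>62).astype(np.uint8)); k=l[9,9]; m=l==k
    print(p.max(),stt[k],cen[k]+[u-9,v-9]); C.append(cen[k]+[u-9,v-9])
P=p2w(s,C,125); print(P, np.linalg.norm(P[0]-P[1]))
hi,ho=P[0,:2],P[1,:2]; d=hi-ho; yaw=np.arctan2(-d[0],d[1]); print('yaw from pins',yaw)
for z in(115,125,135): print(z,w2p(s,[[*hi,z],[*ho,z]]))
# mark line centre pixels per column
for u in (296,302,310,320,330,338):
    col=g[78:94,u]; w=np.clip(col-90,0,None); print(u,(w*np.arange(78,94)).sum()/w.sum(),end=' ; ')
print()
# riser edge rows
E=[]
for u in list(range(225,290,8))+list(range(360,525,8)):
    col=g[190:225,u]; j=np.argmin(np.diff(cv2.GaussianBlur(col[:,None],(1,5),0)[:,0])); E.append((u,190+j+.5))
E=np.array(E); print(E[[0,3,8,-1]])
W=p2w(s,E,100); k=np.polyfit(W[:,0],W[:,1],1); r=W[:,1]-np.polyval(k,W[:,0]); k=np.polyfit(W[abs(r)<2,0],W[abs(r)<2,1],1); print('edge slope',k, 'at x=530',np.polyval(k,530), np.abs(r).max())
# board edges
for v in (20,50,75,110,150,165):
    row=g[v,280:355]; d=np.diff(cv2.GaussianBlur(row[None],(5,1),0)[0]); print(v,280+np.argmin(d)+.5,280+np.argmax(d)+.5)
print(p2w(s,[[291.5,87],[343.5,84.5]],115))
```

```text
194.0 [  0   4  17  15 174] [317.41 135.33]
108.0 [ 5  3  9 13 98] [322.85 197.43]
[[527.49  53.49 125.  ]
 [532.59  -4.23 125.  ]] 57.947097589248735
yaw from pins 0.08809962955816437
115 [[317.42 133.89]
 [322.7  194.32]]
125 [[317.41 135.33]
 [322.85 197.43]]
135 [[317.41 136.85]
 [323.01 200.73]]
296 87.09409190371991 ; 302 86.7337807606264 ; 310 86.11894273127753 ; 320 85.52413793103449 ; 330 84.9535864978903 ; 338 84.2863436123348 ; 
[[225.  209.5]
 [249.  209.5]
 [289.  208.5]
 [520.  201.5]]
edge slope [  0.03 -38.22] at x=530 -22.63298276032036 0.6712141879771281
20 284.5 339.5
50 287.5 341.5
75 289.5 341.5
110 292.5 342.5
150 295.5 344.5
165 296.5 344.5
[[504.67  94.47 115.  ]
 [550.38  96.57 115.  ]]
```

```bash
cat > fit.py <<'E'
from h import *
from scipy.optimize import least_squares
np.set_printoptions(precision=3,suppress=True)
def fit(s,pins,markL,edges,x0):
    def pred(q):
        R=Rz(q[2]); b=lambda x,y,z: np.r_[q[:2]+R@[x,y],z]
        pp=w2p(s,[b(0,-35,125),b(0,-95,125)]); m=w2p(s,[b(-23,5,115),b(23,5,115)])
        r=list((pp-pins).ravel())
        # mark: line height at given cols
        for u,v in markL: r.append(m[0,1]+(m[1,1]-m[0,1])*(u-m[0,0])/(m[1,0]-m[0,0])-v)
        L=w2p(s,[b(-23,-60,115),b(-23,90,115)]); Rr=w2p(s,[b(23,-60,115),b(23,90,115)])
        for v,l,rr in edges:
            for A,t in((L,l),(Rr,rr)):
                r.append(.5*(A[0,0]+(A[1,0]-A[0,0])*(v-A[0,1])/(A[1,1]-A[0,1])-t))
        return np.array(r)
    o=least_squares(pred,x0,loss='soft_l1'); return o.x,o.fun
E
python3 - <<'E'
from fit import *
import pickle
s=bot.snapshot('wrist')
x,r=fit(s,np.array([[318.8,133.0],[322.85,197.4]]),[(296,87.1),(310,86.1),(330,84.95),(338,84.3)],
 [(20,285,340),(50,288,342),(75,290,342),(110,293,343),(150,296,345),(165,297,345)],[528,90,.05])
print(x,r)
R=Rz(x[2]); 
for y in (-95,-35,5): print(y,x[:2]+R@[0,y])
E
```

```text
[526.982  90.68    0.059] [ 0.368 -0.081 -0.023  0.067 -0.1    0.037 -0.046  0.111  0.113  0.184
 -0.225 -0.278 -0.256  0.17  -0.4    0.298 -0.351  0.015 -0.27   0.284]
-95 [532.592  -4.155]
-35 [529.049  55.741]
5 [526.686  95.671]
```

Run:
```python
from fit import *
pi=np.pi
yaw=-0.4204; c=np.array([475.71,-281.2]); t=c+Rz(yaw)@[0,-32]
bot.move_ptp([*t,190],[pi,0,yaw])
s=snap('wrist','w4'); st=bot.sense(); print(st['time_s'],st['tcp_pos'],st['tool_rot'])
g=cv2.cvtColor(s['pixels'],cv2.COLOR_RGB2GRAY).astype(float)
H=[]
for u,v in [(318,103),(318,172)]:
    p=g[v-9:v+10,u-9:u+10]; w=np.clip(110-p,0,None); yy,xx=np.mgrid[v-9:v+10,u-9:u+10]; H.append([(w*xx).sum()/w.sum(),(w*yy).sum()/w.sum()])
H=np.array(H); print(H)
sm=cv2.GaussianBlur(g,(3,3),0)
ends=[(u,65+np.argmax(np.diff(sm[65:95,u]))+.5) for u in (294,302,310,326,334,342)]
combs=[(u,235+np.argmin(np.diff(sm[235:260,u]))+.5) for u in (243,250,285,295,302,336,345,354,384,392)]
sides=[(v,275+np.argmax(np.diff(sm[v,275:305]))+.5,335+np.argmin(np.diff(sm[v,335:362]))+.5) for v in (90,105,120,135,150,165,180,190)]
print(ends,combs,sides,sep='\n')
def line(a,b,i,t): return a[1-i]+(b[1-i]-a[1-i])*(t-a[i])/(b[i]-a[i])
def pred(q):
    R=Rz(q[2]); b=lambda x,y: np.r_[q[:2]+R@[x,y],10]
    r=list((w2p(s,[b(0,30),b(0,-30)])-H).ravel())
    A,B,C,D,E,F,G,I=w2p(s,[b(-25,50),b(25,50),b(-75,-100),b(75,-100),b(-25,-55),b(-25,50),b(25,-55),b(25,50)])
    r+=[line(A,B,0,u)-v for u,v in ends]+[line(C,D,0,u)-v for u,v in combs]
    for v,l,rr in sides: r+=[line(E,F,1,v)-l,line(G,I,1,v)-rr]
    return np.array(r)
o=least_squares(pred,[*c,yaw],loss='soft_l1'); print(o.x); print(o.fun)
np.save('plate.npy',o.x)
```

```text
7.2667 [ 463.319 -309.521  190.573] [ 3.141 -0.001 -0.419]
[[317.458 104.772]
 [317.859 173.332]]
[(294, np.float64(79.5)), (302, np.float64(79.5)), (310, np.float64(79.5)), (326, np.float64(79.5)), (334, np.float64(79.5)), (342, np.float64(79.5))]
[(243, np.float64(249.5)), (250, np.float64(249.5)), (285, np.float64(249.5)), (295, np.float64(249.5)), (302, np.float64(249.5)), (336, np.float64(248.5)), (345, np.float64(248.5)), (354, np.float64(248.5)), (384, np.float64(248.5)), (392, np.float64(248.5))]
[(90, np.float64(286.5), np.float64(348.5)), (105, np.float64(286.5), np.float64(347.5)), (120, np.float64(287.5), np.float64(347.5)), (135, np.float64(287.5), np.float64(347.5)), (150, np.float64(287.5), np.float64(347.5)), (165, np.float64(288.5), np.float64(346.5)), (180, np.float64(289.5), np.float64(346.5)), (190, np.float64(289.5), np.float64(346.5))]
[ 474.97  -282.664   -0.41 ]
[-0.136  1.299 -0.014  2.129  1.763  1.696  1.629  1.496  1.429  1.362
 -1.759 -1.811 -2.07  -2.144 -2.196 -1.448 -1.514 -1.581 -1.803 -1.863
  0.576 -1.176  1.049 -0.424  0.523 -0.671  0.997 -0.919  1.47  -1.166
  0.944 -0.414  0.418 -0.661  0.734 -0.826]
```

Run:
```python
from fit import *
pi=np.pi
yaw=-0.41; c=np.array([474.97,-282.664])+Rz(yaw)@[0,.75]; t=c+Rz(yaw)@[0,-32]
bot.set_gripper(72,45)
bot.servo_line([*t,45],rotation=[pi,0,yaw],rate=200)
print(bot.servo_line([*t,18],rate=60,stop_force=10))
st=bot.sense(); print(st['time_s'],st['tcp_pos'],st['force'])
bot.set_gripper(40,45); st=bot.sense(); print(st['gripper_width'],st['force'])
bot.servo_line([*t,60],rate=100); st=bot.sense(); print(st['gripper_width'],st['force'],st['moment'],st['time_s'])
s=snap('wrist','w5'); snap('side','s5')
bot.servo_line([*t,260],rate=200)
```

```text
False
9.0333 [ 462.512 -311.344   17.851] [ 0.695 -1.17  -0.27 ]
48.805969981856386 [-0.523  0.735  6.273]
48.547758366275225 [-0.518 -0.034 -2.205] [0.01  0.003 0.018] 9.95
```

View pics/w5.png

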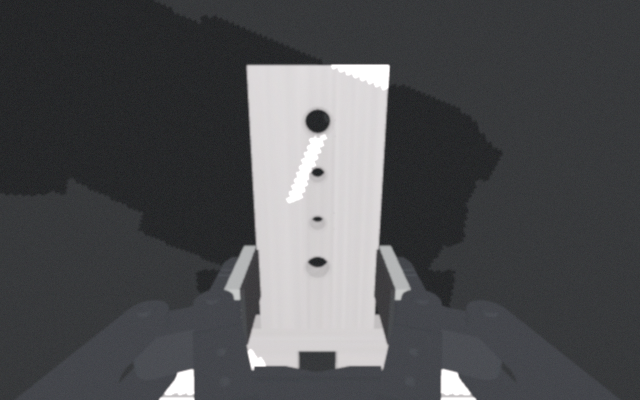

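Run:
```python
from fit import *
pi=np.pi
b=np.array([526.98,90.68]); yb=.059
t=b+Rz(yb)@[0,-97]; print(t)
bot.move_ptp([*t,230],[pi,0,yb])
bot.servo_line([*t,172],rate=100)
bot.pause(.2)
s=snap('wrist','w6'); st=bot.sense(); print(st['time_s'],st['tcp_pos'],st['tool_rot'],st['gripper_width'])
g=s['pixels'][:,230:410]; g=cv2.cvtColor(g,cv2.COLOR_RGB2BGR)
a=cv2.resize(cv2.convertScaleAbs(g[90:150,60:120],alpha=2.5),(580,580),interpolation=cv2.INTER_CUBIC)
cv2.imwrite('pics/w6z.png',a)
R=Rz(yb)
for y,z in((-35,135),(-35,115),(-95,135)): print(y,z,w2p(s,[*(b+R@[0,y]),z]))
```

```text
[532.7    -6.151]
13.3833 [532.859  -6.192 172.479] [ 3.141 -0.001  0.059] 48.487331062547966
-35 135 [[318.102 117.337]]
-35 115 [[317.967 114.069]]
-95 135 [[317.856 239.54 ]]
```

View pics/w6.png

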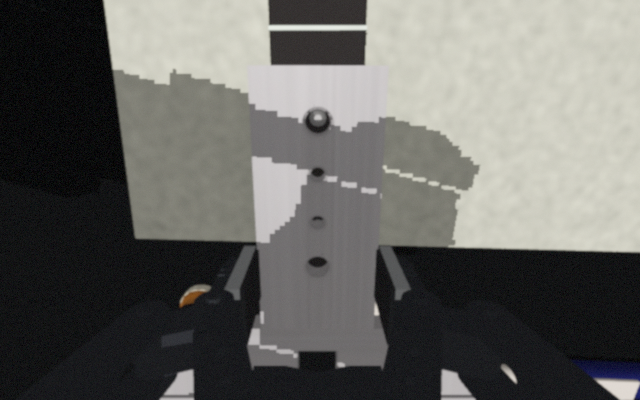

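View pics/w6z.png

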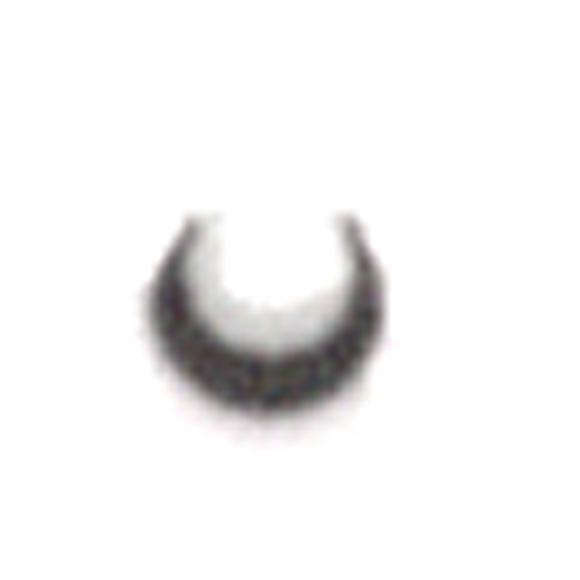

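Run:
```python
from fit import *
i=cv2.imread('pics/w6.png')
c=i[100:140,298:338]
cv2.imwrite('pics/w6y.png',np.hstack([cv2.resize(cv2.convertScaleAbs(c,alpha=a),(390,390),interpolation=cv2.INTER_NEAREST) for a in (1,1.7)]))
s=bot.snapshot('wrist'); 
E=np.array(s['extrinsics']); print(E[:3,3])
for z in (164,154): 
  h=p2w(s,[317.5,120.5],z)[0]; print(z,h,'135->',w2p(s,[h[0],h[1],135]),'131',w2p(s,[h[0],h[1],131]),'bottom rim',w2p(s,[h[0],h[1],154]))
```

```text
[527.655  68.852 297.243]
164 [528.58   56.963 164.   ] 135-> [[317.402 114.628]] 131 [[317.391 113.975]] bottom rim [[317.462 118.213]]
154 [528.649  56.071 154.   ] 135-> [[317.436 116.659]] 131 [[317.424 115.96 ]] bottom rim [[317.5 120.5]]
```

View pics/w6y.png

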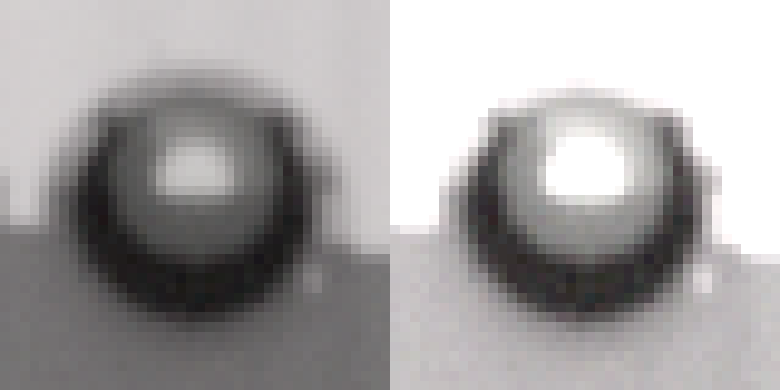

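Run:
```python
from fit import *
pi=np.pi
b=np.array([526.98,90.68]); yb=.059
t=b+Rz(yb)@[0,-98.6]; print(t)
bot.servo_line([*t,158],rate=60)
bot.pause(.2)
s=snap('wrist','w7'); st=bot.sense(); print(st['time_s'],st['tcp_pos'],st['tool_rot'],st['force'])
i=cv2.cvtColor(s['pixels'],cv2.COLOR_RGB2BGR)
c=i[100:140,298:338]; d=i[245:285,298:338]
cv2.imwrite('pics/w7y.png',np.hstack([cv2.resize(cv2.convertScaleAbs(k,alpha=a),(390,390),interpolation=cv2.INTER_NEAREST) for k,a in ((c,1),(d,1.7))]))
for z in (150,):
  for v in (119.2,119.7,120.2):
    h=p2w(s,[317.5,v],z)[0]; print(z,v,h,'131->',w2p(s,[h[0],h[1],131]),'135->',w2p(s,[h[0],h[1],135]))
```

```text
[532.794  -7.748]
14.0667 [532.898  -7.757 158.173] [ 3.141 -0.     0.059] [ 0.061  0.89  -3.391]
150 119.2 [528.586  55.891 150.   ] 131-> [[317.457 115.261]] 135-> [[317.465 116.008]]
150 119.7 [528.597  55.709 150.   ] 131-> [[317.457 115.701]] 135-> [[317.465 116.46 ]]
150 120.2 [528.608  55.528 150.   ] 131-> [[317.457 116.142]] 135-> [[317.465 116.912]]
```

View pics/w7y.png

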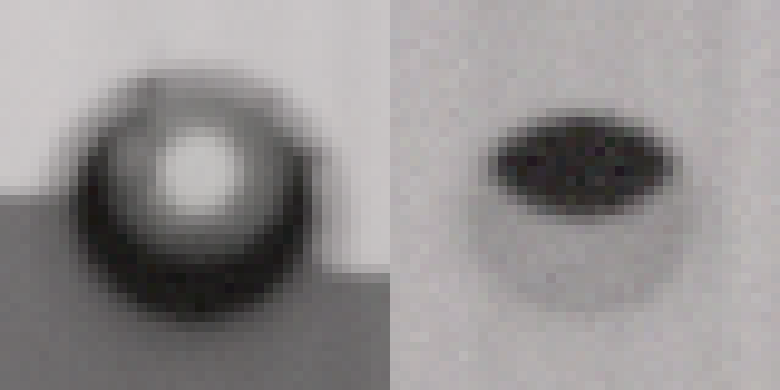

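Run:
```python
from fit import *
pi=np.pi
b=np.array([526.98,90.68]); yb=.059
t=b+Rz(yb)@[0,-98.6]
print(bot.servo_line([*t,129],rate=25,stop_force=9))
st=bot.sense(); print(st['time_s'],st['tcp_pos'],st['tool_rot'],st['force'],st['moment'],st['gripper_width'])
s=snap('wrist','w8'); snap('side','s8')
```

```text
True
14.9667 [532.76   -7.726 133.72 ] [-3.141  0.     0.059] [-1.046 -0.527  4.81 ] [0.038 0.093 0.009] 48.563073472318386
```

View pics/w8.png

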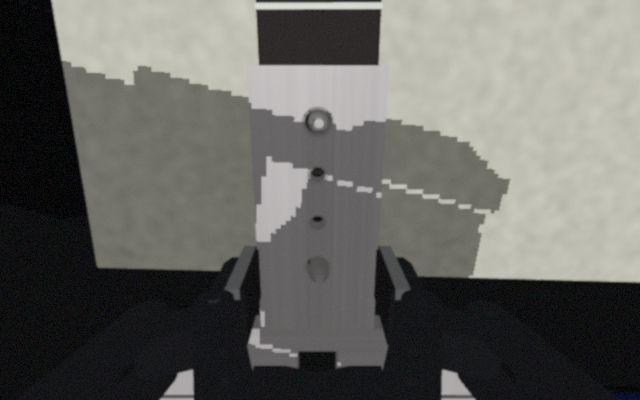

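View pics/s8.png

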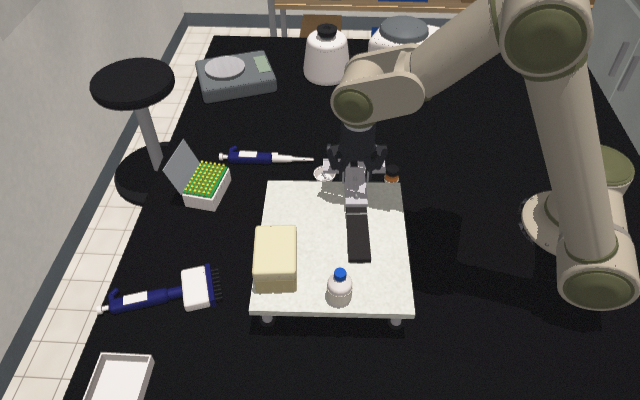

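Run:
```python
from fit import *
pi=np.pi
b=np.array([526.98,90.68]); yb=.059
t=b+Rz(yb)@[0,-98.6]
print(bot.servo_line([*t,131.5],rate=25,stop_force=12))
st=bot.sense(); print(st['time_s'],st['tcp_pos'],st['force'])
bot.set_gripper(75)
bot.servo_line([*t,200],rate=120)
u=b+Rz(yb)@[0,-60]
bot.servo_line([*u,300],rate=200)
bot.pause(.15)
st=bot.sense(); print(st['time_s'],st['tcp_pos'],st['force'])
s=snap('wrist','w9')
i=cv2.cvtColor(s['pixels'],cv2.COLOR_RGB2BGR)
R=Rz(yb)
for y,z in((-35,135),(-95,135),(5,115)): print(y,z,w2p(s,[*(b+R@[0,y]),z]))
```

```text
False
15.3167 [532.84   -7.753 133.643] [-7.775  1.114 18.707]
17.2417 [530.238  30.408 298.476] [-0.796 -0.526 -0.233]
-35 135 [[319.445 150.616]]
-95 135 [[319.268 218.875]]
5 115 [[319.557  99.521]]
```

View pics/w9.png

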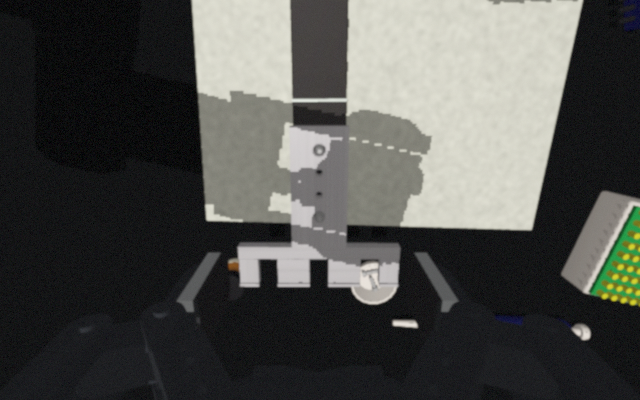

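Run:
```python
from fit import *
s=snap('wrist'); s2=snap('side','s9')
b=np.array([526.98,90.68]); R=Rz(.059)
for z in (125,135):
  print(z,w2p(s,[[*(b+R@[x,y-65]),z] for x,y in((-25,50),(25,50),(-75,-60),(75,-60),(-75,-100),(75,-100))]).round(1).tolist())
i=cv2.imread('pics/w9.png')[80:300,220:420]; cv2.imwrite('pics/w9z.png',cv2.resize(cv2.convertScaleAbs(i,alpha=1.8),None,fx=2.7,fy=2.7,interpolation=cv2.INTER_CUBIC))
i=cv2.imread('pics/s9.png')[140:280,300:440]; cv2.imwrite('pics/s9z.png',cv2.resize(cv2.convertScaleAbs(i,alpha=1.3),None,fx=4,fy=4,interpolation=cv2.INTER_CUBIC))
```

```text
125 [[289.4, 124.7], [349.3, 124.7], [238.1, 245.0], [400.1, 245.5], [240.8, 283.2], [397.2, 283.7]]
135 [[288.4, 125.9], [350.3, 126.0], [235.6, 249.8], [402.6, 250.3], [238.5, 288.8], [399.5, 289.4]]
```

View pics/w9z.png

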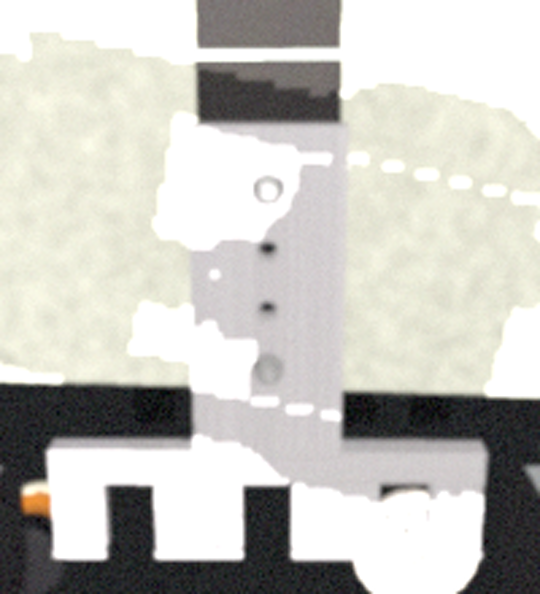

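View pics/s9z.png

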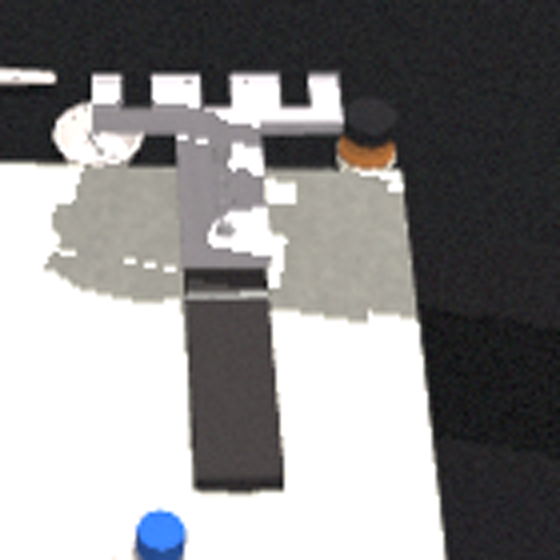

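Run:
```python
from fit import *
s=snap('wrist')
g=cv2.GaussianBlur(cv2.cvtColor(s['pixels'],cv2.COLOR_RGB2GRAY),(3,3),0).astype(float)
E=np.array([(u,205+np.argmin(np.diff(g[205:240,u]))+.5) for u in list(range(215,282,6))+list(range(440,525,6))])
W=p2w(s,E,100); k=np.polyfit(W[:,0],W[:,1],1); r=W[:,1]-np.polyval(k,W[:,0]); print('edge',k,np.polyval(k,527),np.abs(r).max())
M=np.array([(u,92+np.average(np.arange(18),weights=np.clip(g[92:110,u]-120,0.001,None))) for u in range(298,344,4)])
W=p2w(s,M,115); km=np.polyfit(W[:,0],W[:,1],1); print('mark',km,W.mean(0))
for v in (20,40,60,80):
    row=g[v,280:362]; d=np.diff(row); l,rr=280+np.argmin(d)+.5,280+np.argmax(d)+.5; w=p2w(s,[[l,v],[rr,v]],115); print(v,l,rr,w[:,:2].ravel())
```

```text
edge [  0.03  -38.883] -22.942764126246274 0.5587719683206878
mark [ 0.069 59.152] [527.553  95.496 115.   ]
20 289.5 347.5 [499.496 155.314 545.588 158.038]
40 290.5 346.5 [500.845 140.688 546.027 143.368]
60 290.5 345.5 [501.416 125.56  546.48  128.243]
80 291.5 345.5 [502.838 110.005 547.779 112.691]
```

Run:
```python
from fit import *
pi=np.pi
b=np.array([526.98,90.6]); yb=.06
g=b+Rz(yb)@[0,90]; print(g)
bot.set_gripper(72,60)
bot.move_ptp([*g,200],[pi,0,yb])
bot.servo_line([*g,150],rate=100)
print(bot.servo_line([*g,122],rate=50,stop_force=8))
st=bot.sense(); print(st['time_s'],st['tcp_pos'],st['force'])
bot.set_gripper(36,60); bot.pause(.1); st=bot.sense(); print(st['time_s'],st['tcp_pos'],st['tool_rot'],st['force'],st['gripper_width'])
snap('scene','sc10'); snap('side','s10'); snap('wrist','w10')
```

```text
[521.583 180.438]
False
19.7667 [521.689 180.468 122.056] [-0.347  0.141  0.77 ]
20.225 [521.871 180.47  122.713] [-3.142 -0.001  0.06 ] [-0.962 -0.373  6.061] 44.292973049722356
```

View pics/s10.png

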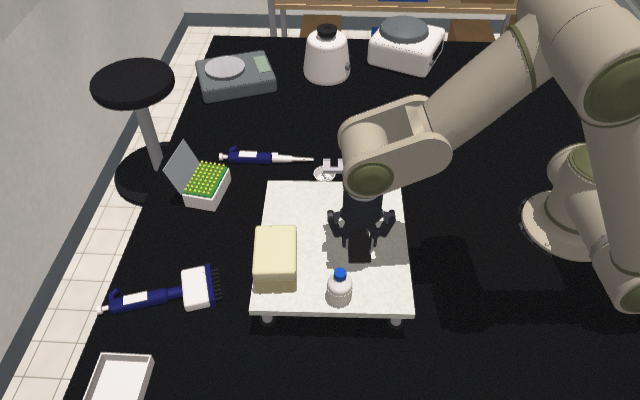

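View pics/sc10.png

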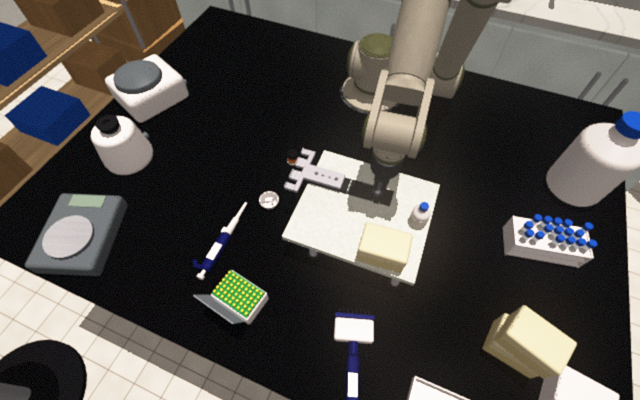

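View pics/w10.png

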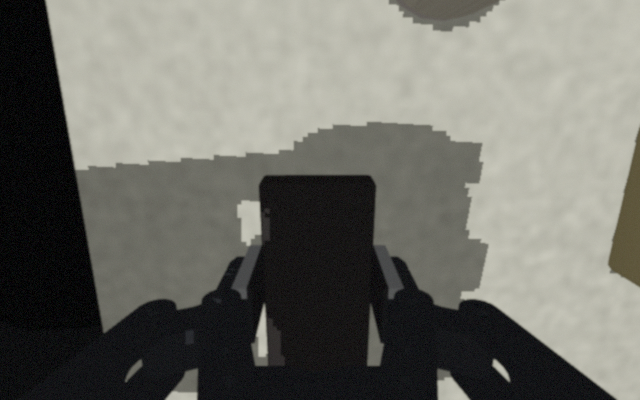

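Run:
```python
from fit import *
pi=np.pi
b=np.array([526.98,90.6]); yb=.06; yr=.0302
m=b+Rz(yb)@[0,5]; out=Rz(yr)@[0,-1]
edge=lambda x:-38.8+yr*x
# distance to edge along out
L=(m[1]-edge(m[0]))*np.cos(yr); print('L',L)
mf=m+out*L; bf=mf-Rz(yr)@[0,5]; gf=bf+Rz(yr)@[0,90]; print(mf,gf)
f0=bot.sense()['force']
g1=b+Rz(yb)@[0,90]+out*0  # rotate while sliding
bot.servo_line([*(gf-out*15),121.8],rate=45,rotation=[pi,0,yr])
st=bot.sense(); print(st['time_s'],st['tcp_pos'],st['tool_rot'],st['force'],st['moment'],st['gripper_width'])
bot.servo_line([*gf,121.8],rate=25); bot.pause(.2)
st=bot.sense(); print(st['time_s'],st['tcp_pos'],st['tool_rot'],st['force'],st['moment'],st['gripper_width'])
snap('scene','sc11'); snap('side','s11'); snap('wrist','w11')
for n in ('sc11',):
    i=cv2.imread(f'pics/{n}.png')[120:260,250:450]; cv2.imwrite(f'pics/{n}z.png',cv2.resize(i,None,fx=4,fy=4,interpolation=cv2.INTER_CUBIC))
```

```text
L 118.43123372227306
[530.256 -22.786] [527.69   62.175]
22.825 [527.568  78.556 122.707] [-3.139 -0.002  0.03 ] [-0.242  7.908  7.382] [ 1.367  0.154 -0.072] 44.25122832585089
23.775 [528.064  63.309 122.688] [-3.14  -0.002  0.03 ] [0.166 6.712 7.622] [ 1.079  0.173 -0.122] 44.04571345522339
```

View pics/sc11z.png

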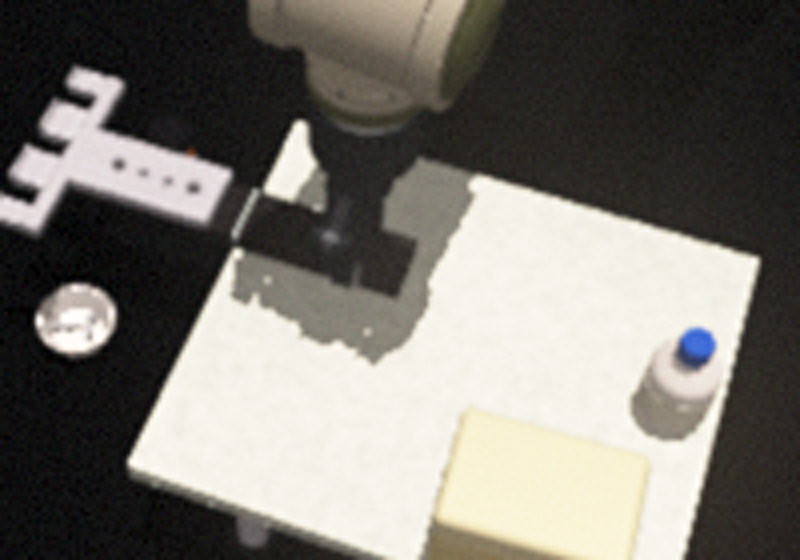

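View pics/s11.png

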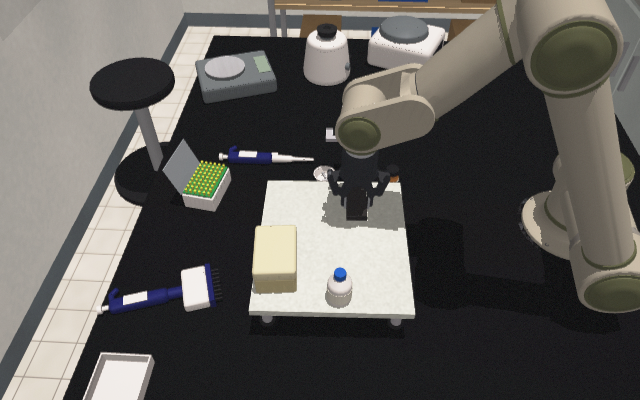

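View pics/w11.png

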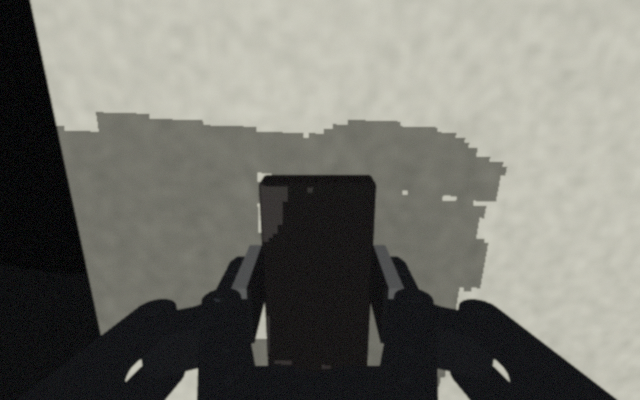

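Run:
```python
from fit import *
s=snap('scene'); pts=[]
g=cv2.GaussianBlur(cv2.cvtColor(s['pixels'],cv2.COLOR_RGB2GRAY),(3,3),0).astype(float)
E=[]
for v in list(range(188,230,2)):
    uc=324.2+(282.5-324.2)*(v-150.2)/(235.8-150.2); u0=int(uc)-7
    d=np.diff(g[v,u0:u0+14]); E.append((u0+np.argmax(d)+.5+0.5*(0 if not 0<np.argmax(d)<12 else (d[np.argmax(d)+1]-d[np.argmax(d)-1])/(2*d[np.argmax(d)]-d[np.argmax(d)-1]-d[np.argmax(d)+1])),v))
for v in (155,157,159,161):
    uc=324.2+(282.5-324.2)*(v-150.2)/(235.8-150.2); u0=int(uc)-6
    d=np.diff(g[v,u0:u0+12]); E.append((u0+np.argmax(d)+.5,v))
E=np.array(E); W=p2w(s,E,100); k=np.polyfit(W[:,0],W[:,1],1); r=W[:,1]-np.polyval(k,W[:,0]); ok=abs(r)<1.5; k=np.polyfit(W[ok,0],W[ok,1],1); print('edge',k,ok.sum(),len(ok),r.round(1))
M=[]
for v in range(168,179):
    uc=313.9+(309-313.9)*(v-168)/(179.5-168); u0=int(round(uc))-4; row=g[v,u0:u0+9]; w=np.clip(row-np.percentile(row,40)-10,0,None); 
    if v in(168,172,176): print(row.round())
    M.append((u0+(w*np.arange(9)).sum()/w.sum(),v))
W=p2w(s,M,115); km=np.polyfit(W[:,0],W[:,1],1); print('mark',km,W.mean(0)); c=W.mean(0); print('mark in edge y:',c[1]-np.polyval(k,c[0]), 'ang diff',km[0]-k[0])
# tail/board yaw via plate holes in the scene
i=cv2.imread('pics/sc11.png')[160:200,290:350]; cv2.imwrite('pics/z11.png',cv2.resize(cv2.convertScaleAbs(i,alpha=1.5),None,fx=12,fy=12,interpolation=cv2.INTER_NEAREST))
r=bot.masks_of('board_mark','scene'); print(len(r),bot.sense()['time_s'])
```

```text
edge [  0.031 -39.693] 24 25 [ 0.3  0.2  0.1  0.1  0.1  0.1  0.1  0.   0.  -0.  -0.1 -0.1 -0.1 -0.2
 -0.3 -0.1  0.1  0.  -0.   0.  -0.1 -0.7 -0.8 -0.8  2. ]
[ 46.  60.  97. 128. 118. 105. 133. 170. 193.]
[ 47.  59.  96. 132. 120.  77.  51.  46.  44.]
[ 45.  58.  96. 132. 118.  73.  45.  37.  33.]
mark [-0.114 40.573] [533.317 -20.189 115.   ]
mark in edge y: 2.7554071554680313 ang diff -0.1453373735509796
1 24.025
```

View pics/z11.png

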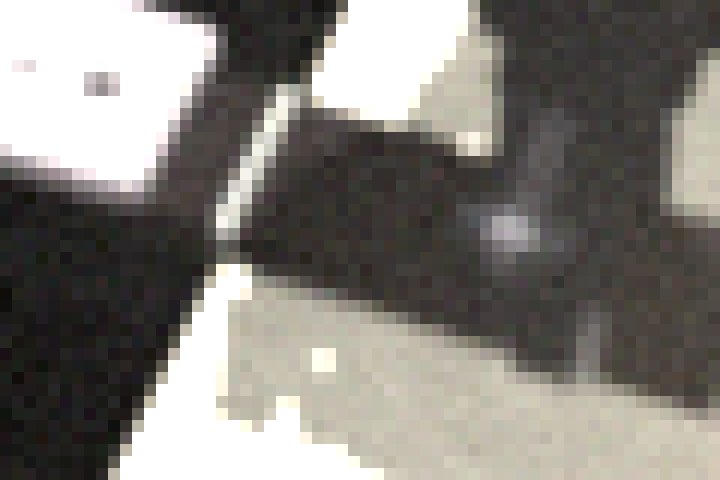

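Run:
```python
from fit import *
s=snap('scene')
g=cv2.cvtColor(s['pixels'],cv2.COLOR_RGB2GRAY).astype(float)
M=[]
for v in range(169,178):
    uc=314.2+(309-314.2)*(v-168)/(178-168); u0=int(round(uc))-3; row=g[v,u0:u0+6]; w=np.clip(row-60,0,None); print(v,u0,row.round())
    M.append((u0+(w*np.arange(6)).sum()/w.sum(),v))
W=p2w(s,M,115); print(W[:,:2].round(1).tolist()); km=np.polyfit(W[:,0],W[:,1],1); c=W.mean(0)
print('mark',km,c,'y',c[1]-(.031*c[0]-39.693))
print(bot.sense()['time_s'],bot.sense()['tcp_pos'],bot.sense()['force'])
```

```text
169 311 [ 61. 145. 153.  99.  53.  56.]
170 310 [ 46.  83. 163. 138.  60.  49.]
171 310 [ 56. 143. 152.  93.  49.  48.]
172 309 [ 44.  77. 162. 135.  66.  51.]
173 309 [ 64. 138. 150.  99.  52.  44.]
174 308 [ 47.  82. 157. 134.  61.  45.]
175 308 [ 58. 140. 151.  93.  44.  42.]
176 307 [ 49.  82. 161. 129.  59.  42.]
177 307 [ 57. 143. 152.  89.  50.  29.]
[[518.2, -21.7], [522.1, -21.6], [526.1, -21.5], [529.9, -21.2], [533.9, -21.3], [537.7, -21.2], [541.6, -21.1], [545.5, -21.1], [549.4, -21.0]]
mark [  0.023 -33.476] [533.807 -21.289 115.   ] y 1.8564562915477474
24.075 [528.063  63.306 122.692] [-0.584  7.348  7.192]
```

Run:
```python
from fit import *
pi=np.pi; yr=.0302
gf=np.array([527.69,62.175])+Rz(yr)@[0,-1.5]
bot.servo_line([*gf,121.6],rate=10,rotation=[pi,0,yr]); bot.pause(.4)
st=bot.sense(); print(st['time_s'],st['tcp_pos'],st['tool_rot'],st['force'],st['moment'],st['gripper_width'])
s=snap('scene','sc12'); snap('wrist','w12'); 
g=cv2.cvtColor(s['pixels'],cv2.COLOR_RGB2GRAY).astype(float)
M=[]
for v in range(169,178):
    uc=314.0+(308.6-314.0)*(v-168)/(178-168)-.5; u0=int(round(uc))-3; row=g[v,u0:u0+7]; w=np.clip(row-60,0,None); 
    M.append((u0+(w*np.arange(7)).sum()/w.sum(),v))
W=p2w(s,M,115); km=np.polyfit(W[:,0],W[:,1],1); c=W.mean(0)
print('mark',km,c,'y',c[1]-(.031*c[0]-39.693))
# plate tail end edges prediction in scene
b=c[:2]-Rz(.03)@[0,5]
print(w2p(s,[[*(b+Rz(.03)@[x,y-65]),125] for x,y in((-25,50),(25,50),(0,30),(0,-30),(-75,-60),(75,-60))]).round(1).tolist())
i=cv2.imread('pics/sc12.png')[120:220,240:380]; cv2.imwrite('pics/sc12z.png',cv2.resize(i,None,fx=5,fy=5,interpolation=cv2.INTER_CUBIC))
```

```text
24.775 [528.128  62.208 122.71 ] [-3.139 -0.002  0.03 ] [-0.163  8.979  8.987] [ 1.518  0.309 -0.074] 44.40722209378776
mark [  0.026 -36.216] [534.212 -22.244 115.   ] y 0.8879412109625626
[[307.2, 162.6], [300.7, 175.4], [297.6, 166.9], [278.8, 161.1], [280.0, 140.3], [258.4, 177.3]]
```

View pics/sc12z.png

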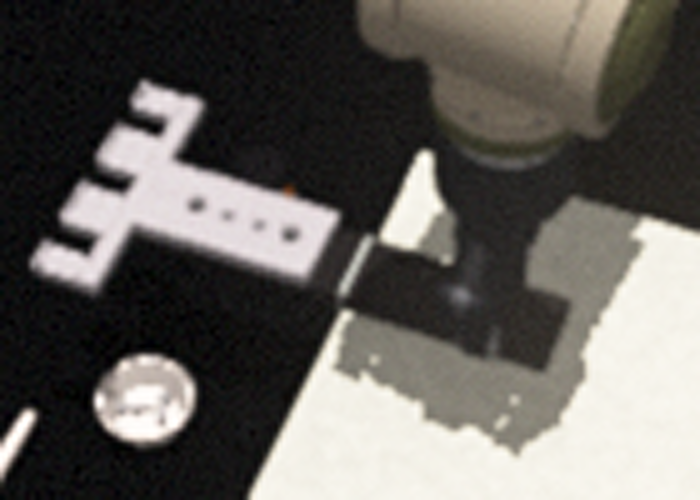

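Run:
```python
from h import *
bot.sign_off()
```

```text
the job is handed in; nothing more can be done
```

I put the plate over both pins and let it go. I then slid the board out until its white line reached the riser's edge and handed the job in at about 25 s. The hand-in gave no verdict. The gripper is still holding the board by its rear, with its hand off the plate.

What the last checks showed:

- **Plate:** it looks seated on both pins. In the last scene picture its tail corners are within about 1 pixel of where a flush plate should appear. I did not measure its height directly.
- **White line:** the scene camera puts it about 0.9 mm inside the edge, and the arm's own position puts it at about 0 mm. These differ by about 1 mm, but both are well within the 5 mm limit.
- **Square and level:** the board is square to the edge within about 0.01 rad and the tool is level within about 0.003 rad.
- **Grip:** the fingers are pressing down on the board with about 9 N, and the wrist picture after the main slide showed no slip in the grip.
- **Bystanders:** none looked moved in the pictures; I compared them by eye only.

The wrist and scene cameras disagree by a few millimetres in absolute position. I placed the line by its position relative to the edge, which that offset mostly cancels out of.

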